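Flip the finished job's flag at the jeweller's bench

TASK

The gold bangle is finished: with a fingertip, gently push the flip flag of the station whose tray holds it over its pivot, until it lies fully home on the other side with its green face up. Leave the other station's flag as it is, and leave both bangles and the tools on the bench where they are, without picking anything up.

Things in the scene. Friction and masses are not known exactly. Their poses are not given: they have to be found in the camera images.
- station_a: The left (+y) job station, fixed to the bench: dark wooden base 170 x 190 mm, 12 mm thick, with a flip flag and, beside it on its own -y side, a square job tray. Origin on the bench straight under the flag's pivot; own x points from the flag's red rest side to its green rest side (away from the robot, turned up to 0.4 rad either way), z up. It bends above 80 N.
- hinge_a (a point): Centre of the left (+y) flag's pivot, 75 mm above the bench; axes as the station's. The pin lies along y between two steel posts (14 x 7 mm, at y = -43 and +38 mm, up to 86 mm above the bench). A brass pin of 8 mm diameter stands under the flag as its rest, 45 mm from the pivot on each side. Light hinge friction (0.035 N m): the flag stays where it is left at any angle.
- tray_a (a point): Centre of the floor of the left (+y) station's job tray, 13 mm above the bench and 94 mm to the -y side of the pivot; tray 87 mm square inside, rim 10 mm high.
- edge_a (a point): Middle of the outer edge of the left (+y) flag, 65 mm from the pivot, at mid-thickness; moves with the flag. Along the whole outer edge a white lip 4 mm thick stands square out of the red face, reaching 25 mm from this point (up when the flag is at 0, hanging down at pi).
- flag_a (a joint): Angle of the left (+y) flag, rad: a 50 g plate reaching 65 mm from the pivot, 60 mm wide, 5 mm thick, one face red, the other green. 0: level on the station's -x side, red up; pi/2: straight up; pi: level on the +x side, green up. Rigid stops at 0 and pi. It starts between 0 and 0.3. 1 N at the outer edge, square to the plate, turns it.
- station_b: The right (-y) job station, fixed to the bench: dark wooden base 170 x 190 mm, 12 mm thick, with a flip flag and, beside it on its own -y side, a square job tray. Origin on the bench straight under the flag's pivot; own x points from the flag's red rest side to its green rest side (away from the robot, turned up to 0.4 rad either way), z up. It bends above 80 N.
- hinge_b (a point): Centre of the right (-y) flag's pivot, 75 mm above the bench; axes as the station's. The pin lies along y between two steel posts (14 x 7 mm, at y = -43 and +38 mm, up to 86 mm above the bench). A brass pin of 8 mm diameter stands under the flag as its rest, 45 mm from the pivot on each side. Light hinge friction (0.035 N m): the flag stays where it is left at any angle.
- tray_b (a point): Centre of the floor of the right (-y) station's job tray, 13 mm above the bench and 94 mm to the -y side of the pivot; tray 87 mm square inside, rim 10 mm high.
- edge_b (a point): Middle of the outer edge of the right (-y) flag, 65 mm from the pivot, at mid-thickness; moves with the flag. Along the whole outer edge a white lip 4 mm thick stands square out of the red face, reaching 25 mm from this point (up when the flag is at 0, hanging down at pi).
- flag_b (a joint): Angle of the right (-y) flag, rad: a 50 g plate reaching 65 mm from the pivot, 60 mm wide, 5 mm thick, one face red, the other green. 0: level on the station's -x side, red up; pi/2: straight up; pi: level on the +x side, green up. Rigid stops at 0 and pi. It starts between 0 and 0.3. 1 N at the outer edge, square to the plate, turns it.
- gold_bangle: The finished gold (brass-coloured) bangle, ring 66 mm outside, 56 mm inside, 14 mm high, lying flat loose in one of the two trays; origin at the centre of its underside.
- wax_bangle: Unfinished blue wax bangle of the same size in the other tray; origin at the centre of its underside.
- pliers: Bystander: jeweller's pliers with red handles, 140 mm long, lying flat; origin on its underside.
- hammer: Bystander: small hammer, 220 mm long, lying flat; origin on its underside.
- file: Bystander: hand tool with a pale wooden handle, 180 mm long, lying flat; origin on its underside.
- flux_jar: Bystander: amber jar with white lid, 56 mm across, 60 mm high; origin on its underside.
- mandrel: Bystander: steel ring mandrel standing on a 48 mm foot, 100 mm high; origin on its underside.
- loupe: Bystander: black eye loupe, 34 mm across and 34 mm high; origin on its underside.
Not all that is in view belongs to the job. There is more than one size of the gold_bangle; the job needs the smaller.

How it is judged:
At the end, for the whole second after the job is handed in: The flag of the station whose tray holds the gold bangle lies green up within 0.12 rad of its far stop (joint above 3.02 rad) and at rest; the other flag's outer edge is within 12 mm of where it was; the gold and the wax bangle lie in their own trays (within 50 mm of the tray centre) (((horizontal distance between gold_bangle and tray_a below 0.05 m and value of joint flag_a above 3.02 rad and velocity of joint flag_a below 0.05 rad/s and distance of edge_b from where it was at the start of the episode below 0.012 m and horizontal distance between wax_bangle and tray_b below 0.05 m) or (horizontal distance between gold_bangle and tray_b below 0.05 m and value of joint flag_b above 3.02 rad and velocity of joint flag_b below 0.05 rad/s and distance of edge_a from where it was at the start of the episode below 0.012 m and horizontal distance between wax_bangle and tray_a below 0.05 m))); the robot touches nothing.
It fails at once if the other station's flag is moved by more than 12 mm at its outer edge ((horizontal distance between gold_bangle and tray_a below 0.05 m and distance of edge_b from where it was at the start of the episode above 0.012 m) or (horizontal distance between gold_bangle and tray_b below 0.05 m and distance of edge_a from where it was at the start of the episode above 0.012 m)).
It fails at once if a bangle is lifted or shifted by more than 15 mm (distance of any of gold_bangle, wax_bangle from where it was at the start of the episode above 0.015 m).
It fails at once if a tool or jar on the bench is lifted or shifted by more than 20 mm (distance of any of pliers, hammer, file, flux_jar, mandrel, loupe from where it was at the start of the episode above 0.02 m).
It fails at once if a station or its flag is pushed with more than 80 N (contact force between any of the fingers, the arm and station_a above 80 N or contact force between any of the fingers, the arm and station_b above 80 N).
It also fails if it takes over 45 s, if anything falls off the work surface, if the arm or the gripper's body presses on something with over 40 N, if the wrist force passes 120 N, or if a joint passes its speed limit or range.

ROBOT

A 7-joint arm with a two-finger parallel gripper is mounted at the origin on the work surface. World frame = base frame: x ahead of the robot, y to its left, z up, the work surface at z = 0. Lengths are in m, angles in rad, forces in N, time in s.
With the tool pointing down it reaches from about 0.425 to 0.825 m from the base axis. Payload 3.6 kg.
Tool frame: the origin (TCP) lies where the fingers leave the gripper's body, on its centre line; the fingertips stand 73 mm ahead of it and the grasp point (between the pads) lies 54 mm ahead of it; x points along the fingers, y is the direction in which the jaws open and shut, and the axes are right-handed (so a half turn about x gives the same grasp; the last joint's range is limited). The gripper opens to 85 mm and grips with 20 to 120 N. Pads are 22 mm wide; open, the fingers measure 114 mm over their backs; the gripper's body (76 mm by 85 mm) begins 54 mm behind the grasp point. The pads swing forward as they close: fully open they stand 13 mm farther back than shut.
Start: joints at [1.188, 0.615, -0.013, 1.423, 0.008, 1.103, -0.04], TCP at [0.227, -0.609, 0.304] pointing down, gripper open.
Joint ranges: [-3.12, 3.12], [-0.3, 2.06], [-1.34, 1.32], [0.26, 2.42], [-1.36, 4.5], [0.01, 1.98], [-2.84, 2.84]. Speed limits (rad/s): [2.79, 2.79, 3.14, 3.14, 3.14, 3.14, 3.14].

INTERFACE

Orientations are given as a unit quaternion [x, y, z, w].
In Python, from station import arm, snapshot, camera_info, ticket gives the robot as it stands. Calls block until the motion is done:
- arm.movep(position, orientation): joint-space move of the TCP to a pose.
- arm.line_to(position, velocity=0.15, ori=None): straight line of the TCP; ori=None keeps the orientation; velocity is the mean speed in m/s.
- arm.move_j(angles): joint-space move.
- arm.move_gripper(opening, effort=None): opening from 0.0 (shut) to 1.0 (fully open); effort is the grip in N (None keeps the last); returns when the fingers have stopped.
- arm.pause(seconds).
- arm.ik(position, orientation): joint angles nearest the present ones, or None.
- snapshot(name): name is "scene" or "top" or "wrist"; returns the picture (480x640x3 uint8, blue, green, red); there is no depth.
- camera_info(name): a dict with "fx", "fy", "cx", "cy" (pixels), "R" (3x3) and "t" (3): a world point X has camera coordinates R X + t; the wrist camera has in their place "T_tool_cam" (4x4, takes a point from camera to tool coordinates, whose origin is the TCP and whose axes are the tool frame's). Camera axes: x right, y down, z forward; pixel columns grow to the right and rows downward; lengths in m; the calibration is good to about 2 mm. The wrist camera is an equidistant fisheye: a pixel r from the principal point sees the ray r / f radians off the axis. A picture is of the moment at which its call begins: read the wrist's pose just before it. camera_info takes no time and is no camera call.
A pose or a line that the arm cannot do raises arm.MotionError and nothing moves.
- ticket.finish_job(): hands the job in, once; it reports no verdict.
Readings, each from a call of its own:
- arm.read_time(): time.
- arm.read_joint_positions(): joint angles.
- arm.read_dq(): joint speeds.
- arm.read_effort(): joint torques, N m.
- arm.read_tool_pos(): TCP position.
- arm.read_eef_rot(): TCP orientation.
- arm.read_ft_force(): force on the tool from outside, world axes, zero at the start.
- arm.read_wrist_torque(): the same for the moment, N m.
- arm.read_opening(): opening from 0.0 (shut) to 1.0 (fully open).
Only numpy, scipy, OpenCV 4.12 (cv2) and the standard library are available. Lean on these libraries where they do the work, as an engineer would, in place of code of your own. Each camera call takes 0.05 s, during which the arm holds its last target.

## Working session

There is one attempt and no reset: what is moved stays moved. The work goes in short steps, each a Python script; the robot and the scene stay as the last script left them, time stands still between calls to the robot, and variables do not carry over. Pictures are saved under pics/ and viewed, and the job is handed in when it is done.

```bash
mkdir -p pics; ls
python3 - <<'E'
from station import arm,snapshot,camera_info
import cv2
for n in("scene","top"):
    cv2.imwrite(f"pics/{n}0.png",snapshot(n)); print(n,camera_info(n))
print(camera_info("wrist"),arm.read_time(),arm.read_tool_pos(),arm.read_eef_rot())
E
```

```text
pics
scene {'fx': 605.0654670905267, 'fy': 605.0654670905267, 'cx': 312.64017765083, 'cy': 239.34271629715843, 'R': array([[-0.45706497,  0.88940033, -0.00765945],
       [ 0.52092048,  0.26070235, -0.81281987],
       [-0.72092542, -0.37550146, -0.58246476]]), 't': array([ 0.27471046, -0.2303791 ,  1.76662491])}
top {'fx': 621.6496991613083, 'fy': 621.6496991613083, 'cx': 316.0988050299084, 'cy': 229.89687685514508, 'R': array([[ 0.00624146, -0.99992729,  0.01031828],
       [-0.99758762, -0.00693961, -0.06907085],
       [ 0.06913744, -0.00986229, -0.99755839]]), 't': array([-0.00680965,  0.53687159,  1.54576437])}
{'fx': 371.64829954431775, 'fy': 371.64829954431775, 'cx': 321.0818303405956, 'cy': 244.53313636108203, 'T_tool_cam': array([[-5.09087174e-04, -3.00243571e-01,  9.53862432e-01,
        -6.99727924e-02],
       [ 9.99999847e-01, -3.58418498e-04,  4.20893237e-04,
         3.23692720e-04],
       [ 2.15511452e-04,  9.53862500e-01,  3.00243708e-01,
        -7.82337869e-02],
       [ 0.00000000e+00,  0.00000000e+00,  0.00000000e+00,
         1.00000000e+00]])} 0.1 [ 0.22686099 -0.60855757  0.30283701] [-0.69571618 -0.12632485  0.69604037 -0.12469499]
```

View pics/scene0.png

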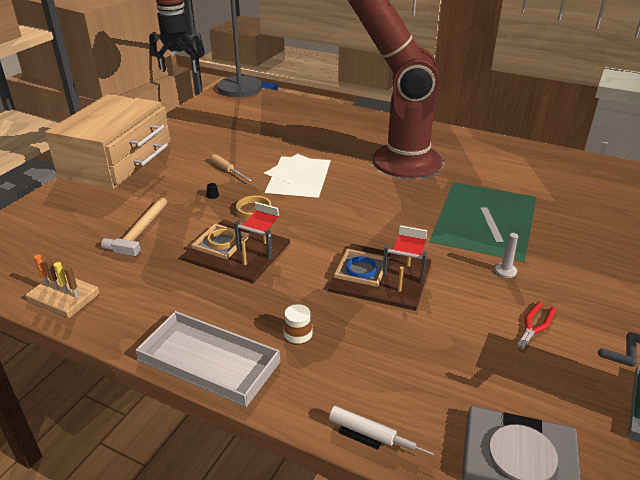

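View pics/top0.png

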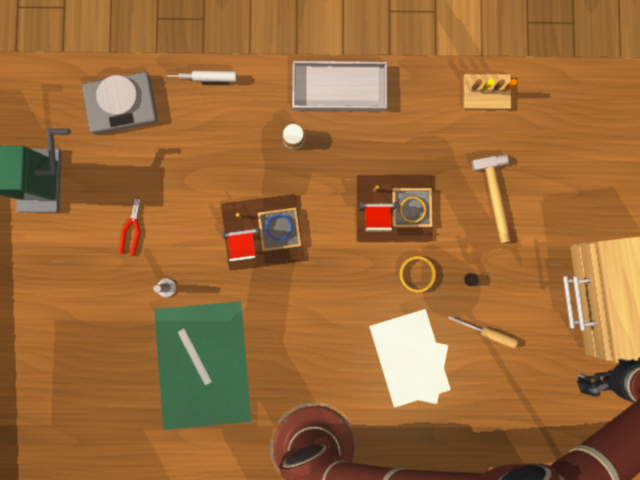

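Run:
```python
import cv2,numpy as np
t=cv2.imread("pics/top0.png");s=cv2.imread("pics/scene0.png")
cv2.imwrite("pics/ct.png",cv2.resize(t[165:300,345:480],None,fx=4.4,fy=4.4,interpolation=cv2.INTER_CUBIC))
cv2.imwrite("pics/cs.png",cv2.resize(s[185:290,170:300],None,fx=5.5,fy=5.5,interpolation=cv2.INTER_CUBIC))
```

```text
(no output)
```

View pics/ct.png

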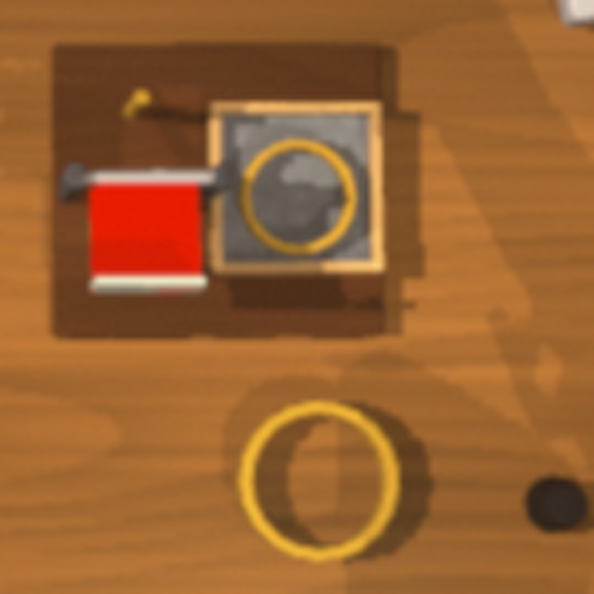

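View pics/cs.png

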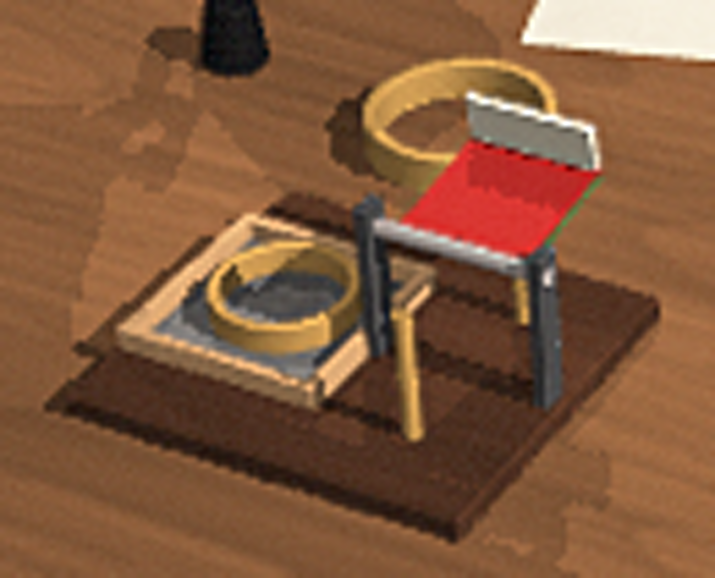

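```bash
cat > h.py <<'E'
import numpy as np
from station import arm,snapshot,camera_info
from scipy.spatial.transform import Rotation as Ro
c={n:camera_info(n) for n in("top","scene")}
def bp(n,u,v,z):
    k=c[n];d=k['R'].T@np.array([(u-k['cx'])/k['fx'],(v-k['cy'])/k['fy'],1]);o=-k['R'].T@k['t']
    return o+d*(z-o[2])/d[2]
def pj(n,X):
    k=c[n];q=k['R']@np.asarray(X)+k['t'];return np.array([k['fx']*q[0]/q[2]+k['cx'],k['fy']*q[1]/q[2]+k['cy']])
ct=lambda u,v,z:bp("top",345+u/4.4-.4,165+v/4.4-.4,z)
cs=lambda u,v,z:bp("scene",170+u/5.5-.4,185+v/5.5-.4,z)
E
python3 - <<'E'
from h import *
tr=np.array([ct(*p,.023) for p in[(209,101),(381,101),(385,271),(207,271)]]);print(tr,tr.mean(0))
ps=np.array([ct(73,182,.086),ct(228,177,.086)]);print("posts",ps)
print("posts scene",cs(370,203,.086),cs(543,255,.086))
b=np.array([ct(*p,.012) for p in[(53,44),(391,44),(388,337),(52,337)]]);print("base",b,b.mean(0))
print("flag outer lip top z~.1", ct(90,290,.1),ct(207,288,.1))
bs=np.array([cs(*p,.012) for p in[(658,300),(455,530),(47,403)]]);print("base scene",bs)
print("gold",ct(300,196,.02),"dia",np.linalg.norm(ct(242,196,.027)-ct(357,196,.027)),"big",np.linalg.norm(ct(240,480,.014)-ct(400,480,.014)))
E
```

```text
[[ 0.64508038 -0.1944231   0.023     ]
 [ 0.64583836 -0.2932997   0.023     ]
 [ 0.54797319 -0.29494757  0.023     ]
 [ 0.54725814 -0.19306253  0.023     ]] [ 0.59653752 -0.24393322  0.023     ]
posts [[ 0.59095224 -0.11118608  0.086     ]
 [ 0.59434075 -0.19642035  0.086     ]]
posts scene [ 0.5961881 -0.1931212  0.086    ] [ 0.59662965 -0.11087746  0.086     ]
base [[ 0.67911694 -0.10562578  0.012     ]
 [ 0.68066112 -0.30147909  0.012     ]
 [ 0.51078625 -0.29859221  0.012     ]
 [ 0.50947831 -0.10534539  0.012     ]] [ 0.59501066 -0.20276062  0.012     ]
flag outer lip top z~.1 [ 0.5306113  -0.11933148  0.1       ] [ 0.53214086 -0.18288777  0.1       ]
base scene [[ 0.5136254  -0.10698447  0.012     ]
 [ 0.68482637 -0.10305044  0.012     ]
 [ 0.6904609  -0.29719815  0.012     ]]
gold [ 0.59100858 -0.24697065  0.02      ] dia 0.06578412405170342 big 0.09164403186565367
```

Run:
```python
from h import *
for th in np.arange(0,.35,.05):
    out=[]
    for y in(-.03,.03):
        P=np.array([.595-.067*np.cos(th)+.025*np.sin(th),-.151+y,.075+.067*np.sin(th)+.025*np.cos(th)])
        out+=[(pj("scene",P)-[169.6,184.6])*5.5,(pj("top",P)-[344.6,164.6])*4.4]
    print(round(th,2),np.round(out).tolist())
q0=arm.read_joint_positions()
# ik feasibility
for pitch in(25,35,45):
  for side in(1,-1):
    p=np.radians(pitch);x=np.array([np.cos(p),0,-np.sin(p)]);y=np.array([0,side,0]);z=np.cross(x,y)
    Q=Ro.from_matrix(np.c_[x,y,z]).as_quat()
    for tip in([.595-.058,-.151,.055],[.5,-.151,.055],[.48,-.151,.18],[.595,-.151,.14],[.595+.05,-.151,.08]):
        j=arm.ik(np.array(tip)-.073*x,Q); print(pitch,side,tip,None if j is None else np.round(j,2))
```

```text
0.0 [[481.0, 101.0], [204.0, 296.0], [605.0, 136.0], [93.0, 295.0]]
0.05 [[478.0, 96.0], [204.0, 293.0], [603.0, 131.0], [94.0, 292.0]]
0.1 [[476.0, 91.0], [205.0, 290.0], [601.0, 126.0], [94.0, 289.0]]
0.15 [[474.0, 87.0], [206.0, 286.0], [599.0, 121.0], [95.0, 285.0]]
0.2 [[471.0, 82.0], [207.0, 282.0], [596.0, 117.0], [95.0, 282.0]]
0.25 [[468.0, 79.0], [207.0, 278.0], [593.0, 113.0], [96.0, 278.0]]
0.3 [[465.0, 75.0], [208.0, 274.0], [590.0, 110.0], [96.0, 273.0]]
25 1 [0.5369999999999999, -0.151, 0.055] None
25 1 [0.5, -0.151, 0.055] None
25 1 [0.48, -0.151, 0.18] None
25 1 [0.595, -0.151, 0.14] None
25 1 [0.645, -0.151, 0.08] [ 1.03  1.33 -1.15  2.31  2.96  1.12 -0.33]
25 -1 [0.5369999999999999, -0.151, 0.055] None
25 -1 [0.5, -0.151, 0.055] None
25 -1 [0.48, -0.151, 0.18] None
25 -1 [0.595, -0.151, 0.14] None
25 -1 [0.645, -0.151, 0.08] [ 1.03  1.33 -1.15  2.31  2.96  1.12  2.81]
35 1 [0.5369999999999999, -0.151, 0.055] None
35 1 [0.5, -0.151, 0.055] None
35 1 [0.48, -0.151, 0.18] None
35 1 [0.595, -0.151, 0.14] [ 1.05  0.99 -1.15  2.36  2.67  0.88 -0.43]
35 1 [0.645, -0.151, 0.08] [ 1.    1.19 -1.15  2.25  2.69  0.95 -0.29]
35 -1 [0.5369999999999999, -0.151, 0.055] None
35 -1 [0.5, -0.151, 0.055] None
35 -1 [0.48, -0.151, 0.18] None
35 -1 [0.595, -0.151, 0.14] [ 1.05  0.99 -1.15  2.36  2.67  0.88  2.71]
35 -1 [0.645, -0.151, 0.08] [ 0.91  1.07 -0.96  2.25  2.83  0.87  2.6 ]
45 1 [0.5369999999999999, -0.151, 0.055] None
45 1 [0.5, -0.151, 0.055] None
45 1 [0.48, -0.151, 0.18] None
45 1 [0.595, -0.151, 0.14] [ 1.03  0.88 -1.15  2.26  2.32  0.67 -0.22]
45 1 [0.645, -0.151, 0.08] [ 0.97  1.08 -1.15  2.16  2.35  0.79 -0.12]
45 -1 [0.5369999999999999, -0.151, 0.055] None
45 -1 [0.5, -0.151, 0.055] None
45 -1 [0.48, -0.151, 0.18] None
45 -1 [0.595, -0.151, 0.14] [ 0.84  0.7  -0.77  2.26  2.72  0.49  2.42]
45 -1 [0.645, -0.151, 0.08] [ 0.79  0.88 -0.77  2.16  2.68  0.58  2.53]
```

```bash
cat >> h.py <<'E'
PV=np.array([.595,-.151,.075])
def ori(az,p,sg=-1):
    az,p=np.radians([az,p])
    h=np.array([np.sin(az),-np.cos(az),0]);x=h*np.cos(p)-np.array([0,0,np.sin(p)])
    y=sg*np.cross(np.array([0,0,1]),h);z=np.cross(x,y)   # y horizontal
    return x,Ro.from_matrix(np.c_[x,y,z]).as_quat(),z
def C(th,rho,off,y):
    u=np.array([-np.cos(th),0,np.sin(th)]);n=np.array([np.sin(th),0,np.cos(th)])
    return PV+rho*u-off*n+[0,y,0]
E
python3 - <<'E'
from h import *
for az in(0,20,40,150,180,165):
  for p in(25,35,45,55):
   for sg in(-1,1):
    x,Q,z=ori(az,p,sg)
    y=.012 if az<90 else -.012
    js=[arm.ik(C(t,.062,.03,y)-.073*x,Q) for t in np.linspace(0,np.pi,7)]
    print(az,p,sg,"camup" if z[2]<0 else "camdn",[j is not None for j in js].count(True), [int(j is not None) for j in js], np.round(js[0],2) if js[0] is not None else '')
E
```

```text
0 25 -1 camup 7 [1, 1, 1, 1, 1, 1, 1] [ 0.17  1.19 -0.77  1.88  1.46  1.86  1.65]
0 25 1 camdn 7 [1, 1, 1, 1, 1, 1, 1] [-0.58  1.09  0.45  1.91  0.95  0.86 -1.16]
0 35 -1 camup 7 [1, 1, 1, 1, 1, 1, 1] [-0.9   1.44  1.29  1.95 -0.65  0.56 -2.72]
0 35 1 camdn 7 [1, 1, 1, 1, 1, 1, 1] [-0.52  1.    0.43  1.94  0.91  0.75 -1.06]
0 45 -1 camup 7 [1, 1, 1, 1, 1, 1, 1] [-0.83  1.31  1.24  1.97 -0.75  0.56 -2.55]
0 45 1 camdn 7 [1, 1, 1, 1, 1, 1, 1] [-0.45  0.91  0.41  1.96  0.83  0.63 -0.91]
0 55 -1 camup 7 [1, 1, 1, 1, 1, 1, 1] [-0.69  1.09  1.04  1.98 -0.59  0.48 -2.62]
0 55 1 camdn 7 [1, 1, 1, 1, 1, 1, 1] [-0.3   0.82  0.3   1.97  0.77  0.58 -0.78]
20 25 -1 camup 7 [1, 1, 1, 1, 1, 1, 1] [-0.31  1.01 -0.01  2.16  1.62  1.15  1.53]
20 25 1 camdn 7 [1, 1, 1, 1, 1, 1, 1] [-0.31  1.01 -0.01  2.16  1.62  1.15 -1.61]
20 35 -1 camup 7 [1, 1, 1, 1, 1, 1, 1] [-0.38  0.92  0.18  2.18  1.61  0.82  1.62]
20 35 1 camdn 7 [1, 1, 1, 1, 1, 1, 1] [-0.38  0.92  0.18  2.18  1.61  0.82 -1.52]
20 45 -1 camup 7 [1, 1, 1, 1, 1, 1, 1] [-0.55  0.91  0.56  2.17  1.53  0.34  1.77]
20 45 1 camdn 7 [1, 1, 1, 1, 1, 1, 
[... 2175 characters left out ...]
   0.25  1.68 -0.79  1.13 -2.01]
165 25 -1 camup 7 [1, 1, 1, 1, 1, 1, 1] [ 1.08  1.18 -0.66  1.65 -0.5   1.    0.77]
165 25 1 camdn 7 [1, 1, 1, 1, 1, 1, 1] [ 0.54  1.1   0.3   1.67 -1.14  1.54 -1.82]
165 35 -1 camup 7 [1, 1, 1, 1, 1, 1, 1] [ 1.05  1.09 -0.65  1.7  -0.42  0.88  0.67]
165 35 1 camdn 7 [1, 1, 1, 1, 1, 1, 1] [ 0.52  1.01  0.27  1.72 -1.09  1.35 -1.89]
165 45 -1 camup 7 [1, 1, 1, 1, 1, 1, 1] [ 0.99  1.   -0.62  1.74 -0.33  0.78  0.56]
165 45 1 camdn 7 [1, 1, 1, 1, 1, 1, 1] [ 0.47  0.93  0.25  1.76 -1.02  1.17 -1.97]
165 55 -1 camup 7 [1, 1, 1, 1, 1, 1, 1] [ 0.9   0.92 -0.57  1.78 -0.24  0.69  0.43]
165 55 1 camdn 7 [1, 1, 1, 1, 1, 1, 1] [ 0.41  0.86  0.25  1.8  -0.95  1.01 -2.07]
```

Run:
```python
from h import *
import cv2
x,Q,z=ori(180,40,-1)
arm.move_gripper(0.0)
g=lambda d:PV+np.array(d)-.073*x
# check IK first
for d in([-.13,-.012,.2],[-.125,-.012,-.038],[-.068,-.012,-.038]): print(arm.ik(g(d),Q))
arm.movep(g([-.13,-.012,.2]),Q); print(arm.read_time())
arm.line_to(g([-.125,-.012,-.038]),.15)
print(arm.read_time(),arm.read_tool_pos()-g([-.125,-.012,-.038]),arm.read_ft_force())
cv2.imwrite("pics/s1.png",cv2.resize(snapshot("scene")[100:300,130:400],None,fx=2.8,fy=2.8))
cv2.imwrite("pics/w1.png",snapshot("wrist"))
```

```text
[ 1.06209487  0.7053052  -0.67402056  1.60685098 -0.36410805  1.37597864
  0.57573485]
[ 1.02243343  1.05753314 -0.61891191  1.71016922 -0.22448981  0.99423757
  0.71384127]
[ 0.94794779  1.09387366 -0.6194753   1.57083329 -0.22954733  1.05653519
  0.65666342]
2.6667
4.4 [ 0.00039574 -0.00012843  0.00079252] [-0.2663809   0.28701455 -0.71033216]
```

```bash
ls pics
```

```text
cs.png
ct.png
s1.png
scene0.png
top0.png
w1.png
```

View pics/s1.png

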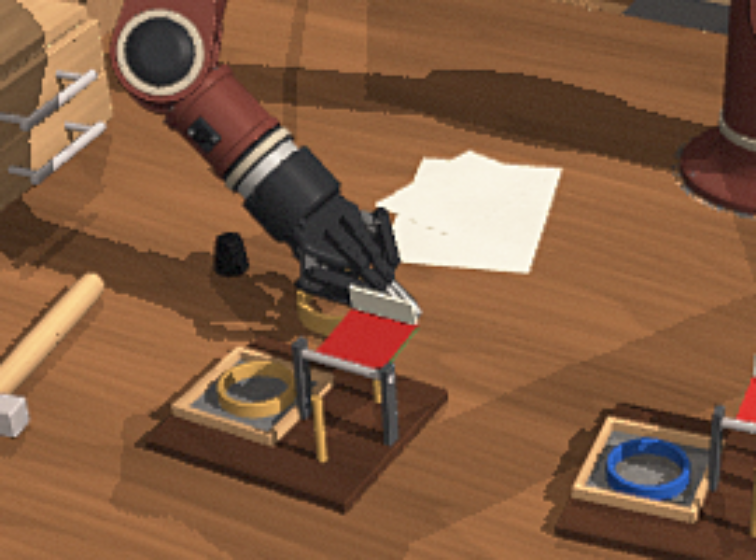

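View pics/w1.png

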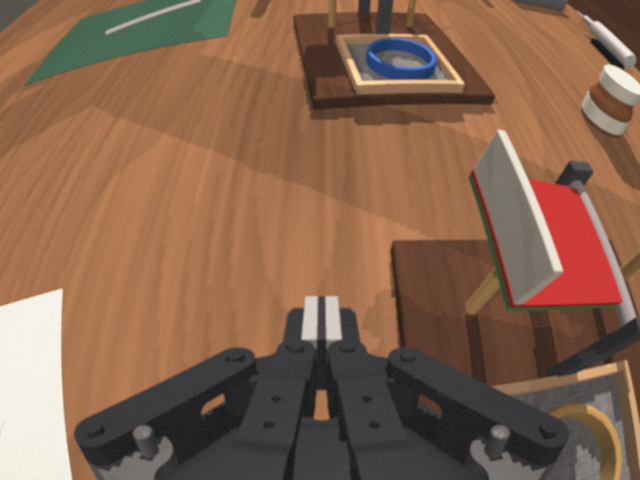

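Run:
```python
from h import *
import cv2
x,Q,z=ori(180,40,-1)
g=lambda d:PV+np.array(d)-.073*x
f0=np.array(arm.read_ft_force())
arm.line_to(g([-.066,-.012,-.038]),.08); print(arm.read_ft_force()-f0)
for t in np.radians([0,10,20,30]):
    arm.line_to(C(t,.064,.030,-.012)-.073*x,.06)
    print(np.degrees(t),np.round(arm.read_ft_force()-f0,2),arm.read_time())
cv2.imwrite("pics/s2.png",cv2.resize(snapshot("scene")[100:300,130:400],None,fx=2.8,fy=2.8))
cv2.imwrite("pics/w2.png",snapshot("wrist"))
```

```text
[-0.27408558  0.39726193 -0.53123391]
0.0 [ 0.46  1.43 -0.62] 5.675
10.0 [-1.07  0.07 -0.1 ] 6.0333
20.0 [-0.32  1.82 -0.82] 6.3917
29.999999999999996 [-0.69  1.03 -0.67] 6.75
```

View pics/s2.png

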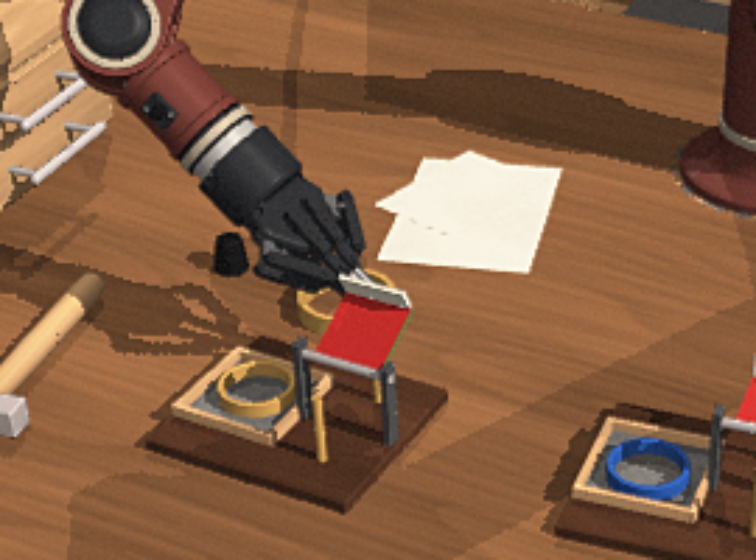

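View pics/w2.png

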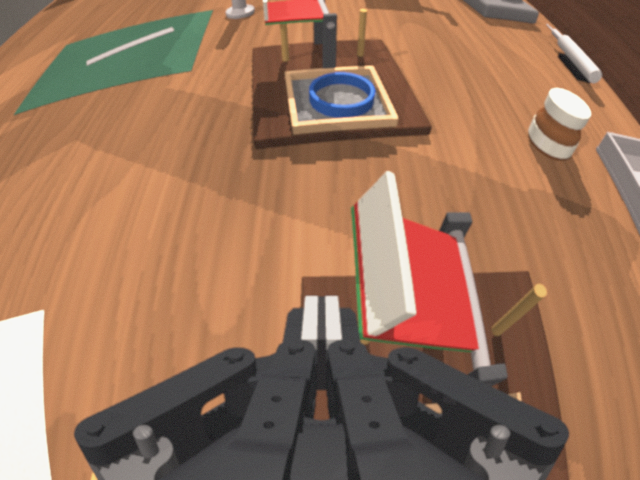

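Run:
```python
from h import *
import cv2
x,Q,z=ori(180,40,-1)
g=lambda d:PV+np.array(d)-.073*x
p=arm.read_tool_pos(); arm.line_to(p+np.array([-.025,0,0]),.1)
arm.line_to(g([-.095,-.012,-.040]),.1)
f0=np.array(arm.read_ft_force())
arm.line_to(g([-.059,-.012,-.040]),.08); print(arm.read_ft_force()-f0)
for t in np.radians([0,10,20,30]):
    arm.line_to(C(t,.057,.024,-.012)-.073*x,.06)
    print(np.degrees(t),np.round(arm.read_ft_force()-f0,2),arm.read_time())
cv2.imwrite("pics/s3.png",cv2.resize(snapshot("scene")[100:300,130:400],None,fx=2.8,fy=2.8))
cv2.imwrite("pics/w3.png",snapshot("wrist"))
```

```text
[-0.08692641 -0.17992095 -0.18939899]
0.0 [-0.52  0.24  0.18] 8.875
10.0 [ 0.48  0.9  -0.22] 9.2083
20.0 [-0.06  0.82  0.43] 9.5417
29.999999999999996 [ 0.29  0.49 -0.05] 9.875
```

View pics/s3.png

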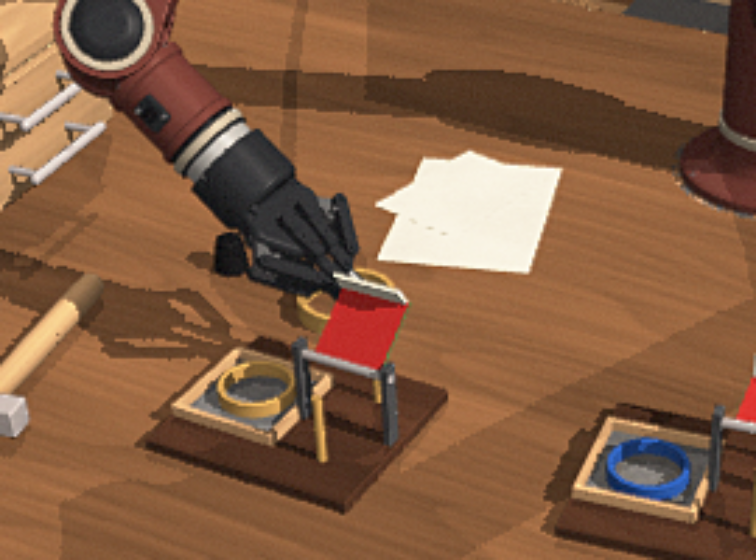

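View pics/w3.png

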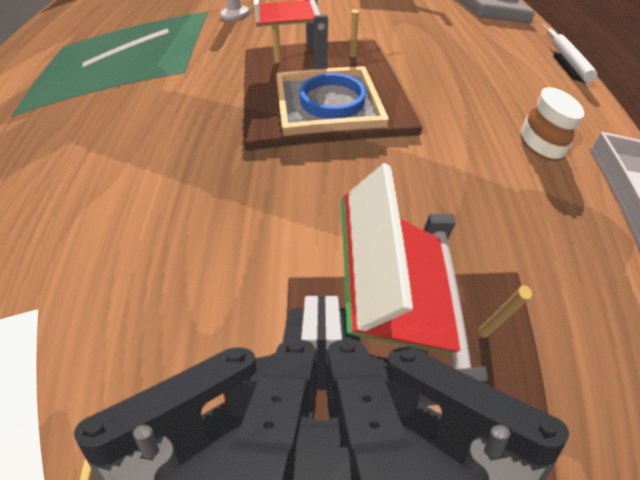

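Run:
```python
from h import *
x,Q,z=ori(180,40,-1)
print("tip rel",arm.read_tool_pos()+.073*x-PV)
def cor(th):
    u=np.array([-np.cos(th),0,np.sin(th)]);n=np.array([np.sin(th),0,np.cos(th)])
    return [PV+.067*u+.025*n+[0,y,0] for y in(-.03,.03)]+[PV+.067*u-.0025*n+[0,y,0] for y in(-.03,.03)]
for d in range(10,61,5):
    print(d,[np.round((pj("scene",P)-[130,100])*2.8).tolist() for P in cor(np.radians(d))])
# wrist projection
k=camera_info("wrist");T=k['T_tool_cam'];R=Ro.from_quat(arm.read_eef_rot()).as_matrix();t=arm.read_tool_pos()
def pw(P):
    q=T[:3,:3].T@(R.T@(P-t)-T[:3,3]);r=np.hypot(q[0],q[1]);a=np.arctan2(r,q[2])
    return np.round([k['cx']+k['fx']*a*q[0]/r,k['cy']+k['fy']*a*q[1]/r]).tolist()
for d in range(10,61,10): print(d,[pw(P) for P in cor(np.radians(d))])
print("posttops",pw(PV+[0,-.043,.011]),pw(PV+[0,.038,.011]),"tip",pw(t+.073*x))
```

```text
tip rel [-0.06132302 -0.01183411  0.00785201]
10 [[351.0, 280.0], [415.0, 298.0], [356.0, 305.0], [419.0, 323.0]]
15 [[349.0, 276.0], [413.0, 294.0], [355.0, 300.0], [418.0, 317.0]]
20 [[346.0, 273.0], [410.0, 291.0], [354.0, 295.0], [417.0, 313.0]]
25 [[343.0, 271.0], [407.0, 289.0], [352.0, 290.0], [416.0, 308.0]]
30 [[339.0, 269.0], [404.0, 287.0], [350.0, 286.0], [414.0, 304.0]]
35 [[336.0, 268.0], [400.0, 286.0], [348.0, 283.0], [412.0, 301.0]]
40 [[332.0, 268.0], [397.0, 286.0], [345.0, 280.0], [409.0, 298.0]]
45 [[328.0, 268.0], [393.0, 286.0], [342.0, 277.0], [407.0, 295.0]]
50 [[324.0, 269.0], [389.0, 287.0], [339.0, 275.0], [404.0, 293.0]]
55 [[320.0, 271.0], [385.0, 289.0], [336.0, 274.0], [401.0, 292.0]]
60 [[315.0, 273.0], [381.0, 291.0], [333.0, 273.0], [397.0, 291.0]]
10 [[316.0, 333.0], [317.0, 197.0], [305.0, 354.0], [307.0, 233.0]]
20 [[338.0, 323.0], [334.0, 181.0], [311.0, 346.0], [312.0, 219.0]]
30 [[369.0, 312.0], [358.0, 167.0], [323.0, 337.0], [322.0, 205.0]]
40 [[407.0, 302.0], [386.0, 154.0], [342.0, 328.0], [338.0, 190.0]]
50 [[449.0, 293.0], [418.0, 145.0], [368.0, 319.0], [358.0, 176.0]]
60 [[491.0, 287.0], [450.0, 141.0], [402.0, 309.0], [383.0, 164.0]]
posttops [465.0, 377.0] [438.0, 218.0] tip [318.0, 315.0]
```

Run:
```python
from h import *
import cv2
x,Q,z=ori(180,40,-1)
f0=np.array([0,0,0.])
for d in range(40,121,10):
    rho=.057-.004*(d-30)/90; off=.024-.003*(d-30)/90
    arm.line_to(C(np.radians(d),rho,off,-.012)-.073*x,.07)
    f=np.array(arm.read_ft_force()); print(d,np.round(f,2),arm.read_time())
    if np.linalg.norm(f)>15: break
cv2.imwrite("pics/s4.png",cv2.resize(snapshot("scene")[100:300,130:400],None,fx=2.8,fy=2.8))
cv2.imwrite("pics/w4.png",snapshot("wrist"))
```

```text
40 [-0.29 -0.09 -0.54] 10.2833
50 [-0.37  1.14 -0.5 ] 10.5833
60 [0.35 0.13 0.2 ] 10.8833
70 [-1.01  0.12 -0.61] 11.1833
80 [ 1.11  1.07 -1.19] 11.4833
90 [0.47 0.71 0.02] 11.7833
100 [0.36 1.01 0.36] 12.0833
110 [-0.47  0.63  0.03] 12.3833
120 [0.46 0.44 0.13] 12.675
```

View pics/s4.png

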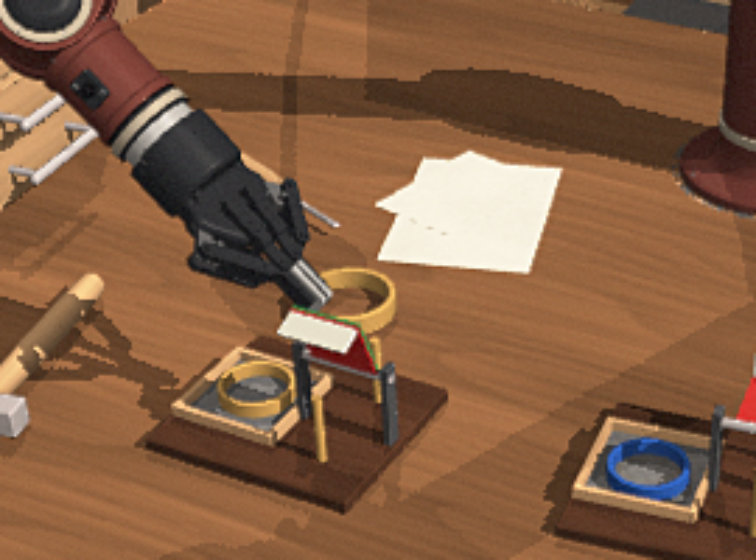

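View pics/w4.png

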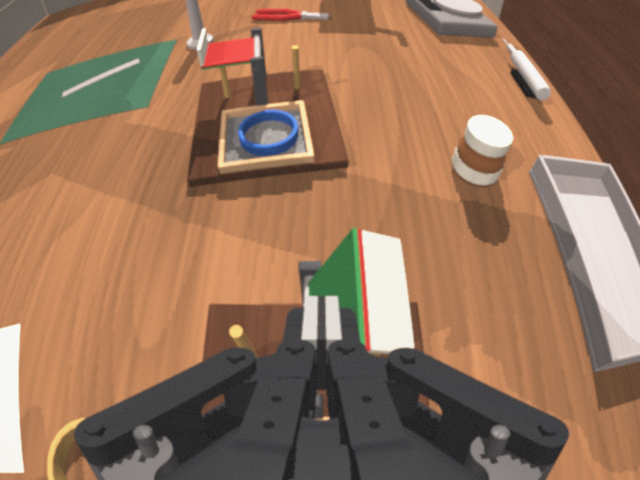

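Run:
```python
from h import *
import cv2
x,Q,z=ori(180,40,-1)
for d in range(130,181,10):
    arm.line_to(C(np.radians(d),.053,.021,-.012)-.073*x,.07)
    print(d,np.round(arm.read_ft_force(),2),arm.read_time())
arm.pause(.2);f0=np.mean([arm.read_ft_force() for _ in range(5)],0)
off=.021
while off>-.004:
    off-=.001
    arm.line_to(C(np.pi,.053,off,-.012)-.073*x,.02)
    f=np.array(arm.read_ft_force())-f0; print(round(off,4),np.round(f,1))
    if f[2]>5: break
print(arm.read_time())
cv2.imwrite("pics/s5.png",cv2.resize(snapshot("scene")[100:300,130:400],None,fx=2.8,fy=2.8))
cv2.imwrite("pics/w5.png",snapshot("wrist"))
```

```text
130 [-0.31  0.67  0.78] 13.0667
140 [0.21 0.29 0.21] 13.3583
150 [ 0.47 -0.38  0.58] 13.65
160 [-0.04 -0.63 -0.07] 13.9417
170 [ 0.51 -0.15 -0.51] 14.2333
180 [ 0.64  0.62 -0.1 ] 14.525
0.02 [ 0.5  0.7 -0.1]
0.019 [ 0.2 -0.9 -0.6]
0.018 [0.6 1.4 0.8]
0.017 [ 0.7  1.  -0.2]
0.016 [0.2 0.8 0.2]
0.015 [0.5 1.2 0.4]
0.014 [ 0.3  0.5 -0.9]
0.013 [0.2 1.4 0.9]
0.012 [ 0.2  0.1 -0.2]
0.011 [0.2 0.5 0.3]
0.01 [ 0.8 -0.2 -0.5]
0.009 [1.  1.2 0.6]
0.008 [-0.  -0.5  3.3]
0.007 [-1.5 -1.3  6.3]
18.225
```

View pics/s5.png

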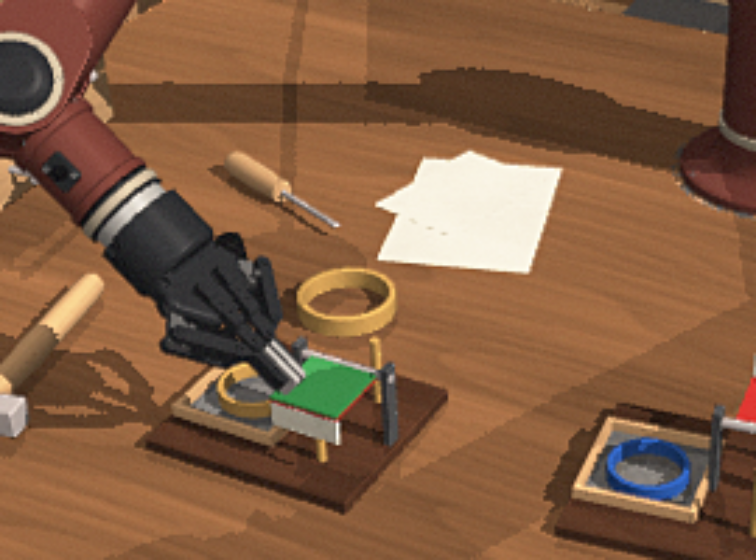

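View pics/w5.png

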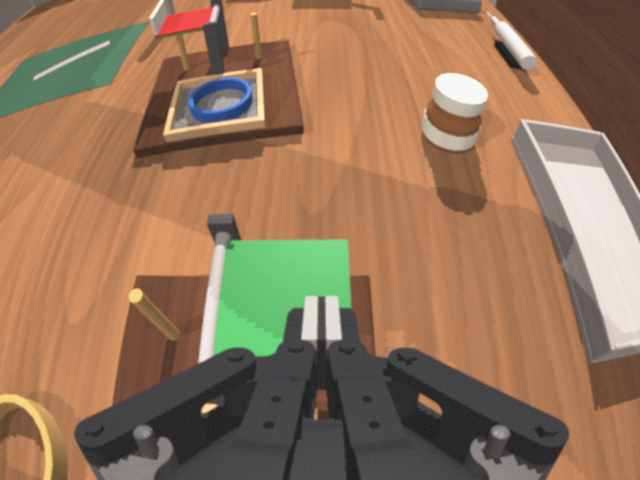

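Run:
```python
from h import *
import cv2
x,Q,z=ori(180,40,-1)
arm.line_to(C(np.pi,.053,.12,-.012)-.073*x,.12)
arm.line_to(C(np.pi,.053,.20,-.15)-.073*x,.2)
print(arm.read_time(),np.round(arm.read_ft_force(),2))
s=snapshot("scene");t=snapshot("top");cv2.imwrite("pics/s6r.png",s);cv2.imwrite("pics/t6.png",t)
cv2.imwrite("pics/s6.png",cv2.resize(s[185:290,170:300],None,fx=5.5,fy=5.5,interpolation=cv2.INTER_CUBIC))
for d in(165,170,173,176,180):
    th=np.radians(d);u=np.array([-np.cos(th),0,np.sin(th)]);n=np.array([np.sin(th),0,np.cos(th)])
    print(d,[np.round((pj("scene",PV+.067*u+q*n+[0,y,0])-[169.6,184.6])*5.5).tolist() for y in(-.03,.03) for q in(.025,-.0025)])
```

```text
20.3667 [ 0.52 -0.43  0.37]
165 [[302.0, 337.0], [306.0, 272.0], [431.0, 378.0], [437.0, 312.0]]
170 [[305.0, 348.0], [306.0, 286.0], [434.0, 389.0], [436.0, 326.0]]
173 [[307.0, 354.0], [306.0, 294.0], [435.0, 395.0], [435.0, 334.0]]
176 [[309.0, 360.0], [306.0, 302.0], [437.0, 401.0], [435.0, 342.0]]
180 [[313.0, 368.0], [306.0, 312.0], [440.0, 409.0], [436.0, 353.0]]
```

View pics/s6.png

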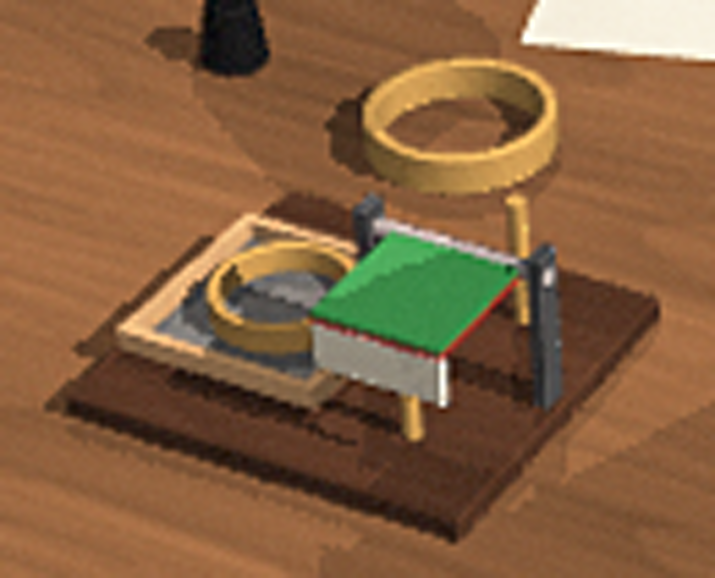

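View pics/t6.png

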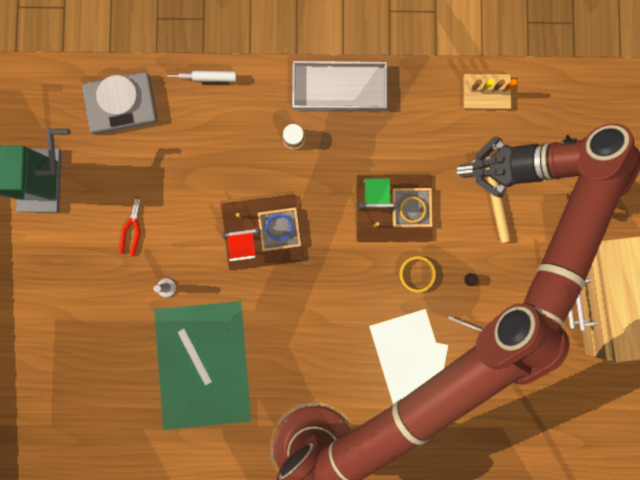

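Run:
```python
from h import *
arm.pause(.3);print(np.abs(arm.read_dq()).max(),arm.read_time());ticket=__import__("station").ticket;print(ticket.finish_job())
```

```text
0.0043506446962240835 20.7667
the job is handed in; nothing more can be done
None
```

The flag of the right station (`station_b`) now lies home on its far side with the green face up, and the job is handed in at about 20.8 s.

- **Which station:** the gold bangle in `tray_b` measured 66 mm across. The gold ring on the bench measured 92 mm, so it is the larger decoy. The blue wax bangle is in the other tray.
- **What I did:** I shut the gripper and swept the fingertips along an arc from under the flag's outer edge, over the pivot and down the other side. The first try only lifted the flag a little, because the fingertips came up beside its edge. I backed off, went in about 7 mm deeper and repeated it. The flag then followed with no force reading above about 2 N. I finished by pressing it lightly home, to about 6 N, where the force climbed as it met the stop.
- **Last checks:** after retracting, the corners of the flag in the scene picture match an angle of about 180°. One or two degrees off would not show in that picture. By eye, the other flag, both bangles and the tools still in view look unmoved. The arm hid parts of the hammer and the file in the last top picture. The arm was clear of everything, with only noise on the force reading. None of the final checks failed or disagreed.

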